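# Find and drive out the old guide-bush stub in a drill jig, then fit the new bush

### The job

One of the three bores of the green drill jig still has the stub of its old guide bush in it, held only by spring catches; the other two bores are blanked off with solid pins, and from above all three look alike. Feel with the brass drift which one gives, pressing gently so that no pin is forced, drive that stub right through so that it drops inside the jig, and stand the drift back in its wooden stand. Then press the new guide bush from the stand fully home in the bore you cleared, its collar down on the plate, and leave the other things on the bench where they are.

Things in the scene. Friction and masses are not known exactly. Their poses are not given: they have to be found in the camera images.
- jig: box drill jig bolted down, green body, bright steel plate on top; 66 (x) by 156 (y) by 78 mm high, a bolted lug 32 mm long at either y end. Origin: centre of underside, z up. Plate 36 mm thick with three bores of 26.5 mm in a row along y, 50 mm apart; closed chamber below it, floor 8 mm above the bench. More than 50 N of contact on the jig (10 to 15 N of it are the catches) does damage
- bore_1 (a point): centre of the mouth of the jig's +y end bore, on the plate's top face (78 mm above the bench); z up along the bore. In all three bores the dark steel top of a 25 mm plug is seen 12 mm below the face: in two of them (which ones differs every time) a solid pin that stands on the chamber floor and yields no more than 2 mm at 20 N, in the third the stub of the old bush
- bore_2 (a point): the same for the middle bore. Each bore has two spring catches (brass hexagons on the jig's front and back) with ball noses that stick 1.4 mm into it 22 mm below the face. They hold the stub, 22 mm long, which lets go at roughly 5 to 11 N and, pushed some 10 mm down, falls to the chamber floor, its top then 30 mm above the bench
- bore_3 (a point): the same for the jig's -y end bore. The new bush slides freely into the cleared bore until its collar is about 6 mm above the plate; there the catches resist with roughly 6 to 14 N, until they snap into its groove as the collar comes down on the plate
- drift: turned brass drift, upright in one of the stand's holes. Origin: on its axis at the underside of its 40 mm stop collar; z up to the handle. Below: round nose, 20 mm diameter, 44 mm long, its last 6 mm tapering to a flat end of 14 mm. Above: collar 6 mm thick, then a ribbed round handle of 27 mm diameter up to 62 mm. In the stand the collar rests on its top.
- drift_tip (a point): centre of the flat end of the drift's nose, 44 mm below its origin. With the collar on the jig's plate it is 4 mm above the fallen stub
- bush: new bright guide bush, upright in the stand's other hole. Origin: on its axis at the underside of its collar; z up. Below: round tail, 25 mm diameter, 33 mm long, its last 7 mm tapering to 21 mm, and a snap groove 22 mm below the origin. Above: round collar, 40 mm diameter, 22 mm high, with the drill hole in its top. In the stand the collar rests on its top
- bush_foot (a point): centre of the flat end of the bush's tail, 33 mm below its origin
- stand: wooden block fixed to the bench, 72 (x) by 150 (y) by 52 mm high, with two upright holes of 28 mm diameter right through it, 72 mm apart along its y. Origin: centre of the underside. Drift and bush stand one in each hole, either way round
- hole_1 (a point): centre of the mouth of the stand's +y hole, on its top face, 52 mm above the bench; z up
- hole_2 (a point): the same for the stand's -y hole
- tape_duct: bystander, to be left alone: grey roll of wide tape, 99 mm across, 48 mm high, lying flat; origin under its centre
- jar_screws: bystander, to be left alone: glass jar of bolts with a yellow lid, 66 mm wide, 91 mm tall; origin under its centre
- screwdriver_red: bystander, to be left alone: screwdriver with a red handle, 200 mm long, lying; origin under its centre
- padlock: bystander, to be left alone: brass padlock, 75 by 45 by 20 mm, lying; origin under its centre
Mind the look-alikes: they are no part of the job. Of the things like the drift, leave any that is turquoise; of the rest the smaller one is meant.

How it is judged:
By the outcome, as a careful person would: the job done as asked, in the order asked, and still so for the second after the job is handed in, with the robot touching nothing.
It also fails if it takes over 72 s, if anything falls off the work surface, if the arm or the gripper's body presses on something with over 40 N, if the wrist force passes 120 N, or if a joint passes its speed limit or range.

### The arm

A 6-joint arm with a two-finger parallel gripper is mounted at the origin on a cart in front of the work surface, level with it; the furniture and walls round the work are solid. World frame = base frame: x ahead of the robot, y to its left, z up, the work surface at z = 0. Lengths are in m, angles in rad, forces in N, time in s.
With the tool pointing down it reaches from about 0.275 to 0.725 m from the base axis. Payload 5.6 kg.
Tool frame: the origin (TCP) lies at the very end of the fingers, on their centre line; the grasp point (between the pads) lies pinch_z behind it (pinch_z is the distance from the TCP to the grasp point, in m); z points along the fingers, y is the line along which they close (so a half turn about z gives the same grasp; the last joint's range is limited). The gripper opens to 85 mm and grips with 20 to 120 N. Pads are 22 mm wide; open, the fingers measure 114 mm over their backs; the gripper's body (76 mm by 85 mm) begins 54 mm behind the grasp point. The pads swing forward as they close: fully open they stand 13 mm farther back than shut.
Start: joints at [-1.037, 0.255, 0.108, 0, -1.424, -0.285], TCP at [0.135, -0.533, 0.231] pointing down, gripper open.
Joint ranges: [-2.95, 2.95], [-1.21, 1.97], [-1.09, 1.5], [-2.87, 1.71], [-2.94, -0.07], [-3.05, 3.05]. Speed limits (rad/s): [2.57, 2.57, 3.14, 3.14, 3.14, 3.14].

### API

Orientations are given as a 3x3 rotation matrix whose columns are the frame's x, y, z axes.
In Python, from rig import * gives the robot as it stands.
- The arm moves only by the shell command python3 -m handwheel 'ROWS' [FORCE]. ROWS is JSON, a list of rows, each a list of 3 entries, a list of its own where there are three numbers: the shift along the tool's x, y, z in mm, then the turn, a rotation vector about the tool's x, y, z in degrees, then the finger opening in mm, from 0 to 85.4. In form: [[[x, y, z], [ax, ay, az], grip], ...]. A call has 1 to 10 rows; each row is the pose to reach, as a shift and turn from the pose commanded when the call began, along the tool's axes at that moment; what a row does not reach only later rows make up. A row lasts 1/8 s, in which the tool goes at most 62.5 mm and 10.7 degrees, less where a joint would pass 70% of its speed; a pose out of reach is approached as far as the arm can. A call with a gripper value outside its range is refused whole. The fingers move at their own pace and stop on an object; FORCE is the grip in N (left out, the last holds). Time passes only in rows, so rows that repeat a pose let the fingers close. It gives the time, the measured TCP pose, the force, the opening and the grip force at its end, in the units of the state.
- get_obs(): the state, without advancing time (a new reading comes with each control period).
- camera(name): name is "scene" or "top"; returns (picture, depth): 420x560x3 uint8, red, green, blue; 420x560 float32, m along the optical axis (not along the pixel's ray), 0 where there is no reading.
- camera_info(name): a dict with "fx", "fy", "cx", "cy" (pixels), "xyz" and "attitude" of the camera in the world. Camera axes: x right, y up, looking along -z (the intrinsics and any distortion apply to the point x, -y, -z); pixel columns grow to the right and rows downward; lengths in m; the calibration is good to about 2 mm. A picture is of the moment at which its call begins. camera_info takes no time and is no camera call.
- close_job(): hands the job in; it is judged then, once.
The state is a dict: "clock": time; "qpos": joint angles; "joint_vel": joint speeds; "effort": joint torques, N m; "ee_pos": TCP position; "tool_rot": TCP orientation; "contact_force": force on the tool from outside, world axes, zero at the start; "moment": the same for the moment, N m; "grip_width": finger opening in m; "grip_force": force on a finger pad.
Only numpy, scipy, OpenCV 4.12 (cv2) and the standard library are available. Lean on these libraries where they do the work, as an engineer would, in place of code of your own. Each camera call takes 0.05 s, during which the arm holds its last target. There are 200 camera calls.

## Working session

There is one attempt and no reset: what is moved stays moved. The work goes in short steps, Python scripts to look and compute and a shell command to move; the robot and the scene stay as the last step left them, time stands still between calls to the robot, and variables do not carry over. Pictures are saved under pics/ and viewed, at most 10 in all, crops included, and the job is handed in when it is done.

```bash
mkdir -p pics; ls
python3 - <<'E'
from rig import *
import cv2,numpy as np
o=get_obs();print(o)
for n in("scene","top"):
    p,d=camera(n);cv2.imwrite(f"pics/{n}0.png",p[:,:,::-1]);np.savez(f"{n}0.npz",p=p,d=d);print(n,camera_info(n))
try: print(pinch_z)
except Exception as e: print(e)
E
```

```text
pics
{'clock': 0.0, 'qpos': array([-1.03742041e+00,  2.55741934e-01,  1.07012608e-01, -5.01146316e-04,
       -1.42388031e+00, -2.84605437e-01]), 'joint_vel': array([-6.63776667e-04, -6.46577302e-04,  7.74582326e-05,  1.84007579e-03,
        1.03719374e-04,  1.07044342e-03]), 'effort': array([ 7.22769491e-04, -3.86633599e+01,  2.37949902e+01,  5.36540285e+00,
       -6.11951051e-03,  2.86108536e-05]), 'ee_pos': array([ 0.13536719, -0.53257579,  0.23039762]), 'tool_rot': array([[-9.69234040e-01, -2.46140468e-01, -4.95067118e-04],
       [-2.46140964e-01,  9.69232344e-01,  1.81347220e-03],
       [ 3.34661662e-05,  1.87953529e-03, -9.99998233e-01]]), 'contact_force': array([ 0.46903618, -0.76561858, -0.25858895]), 'moment': array([-0.02395778,  0.01566065,  0.01968846]), 'grip_force': 0.0, 'grip_width': 0.08586588711417191}
scene {'fx': 456.1921915178365, 'fy': 456.1921915178365, 'cx': 279.9157860500547, 'cy': 214.03317271800304, 'xyz': array([-0.27703429, -0.61620651,  0.49926036]), 'attitude': array([[ 0.49727824,  0.35571338, -0.79131684],
       [-0.86726667,  0.22875019, -0.44217856],
       [ 0.02372505,  0.9061685 ,  0.42225085]])}
top {'fx': 382.24969535373583, 'fy': 382.24969535373583, 'cx': 282.75083039450305, 'cy': 209.34335109945252, 'xyz': array([ 0.37772926, -0.17174891,  0.92983486]), 'attitude': array([[ 0.0150296 ,  0.99040694, -0.1373616 ],
       [-0.99978138,  0.01288834, -0.01646463],
       [-0.01453632,  0.13757903,  0.99038412]])}
0.0187
```

View pics/scene0.png

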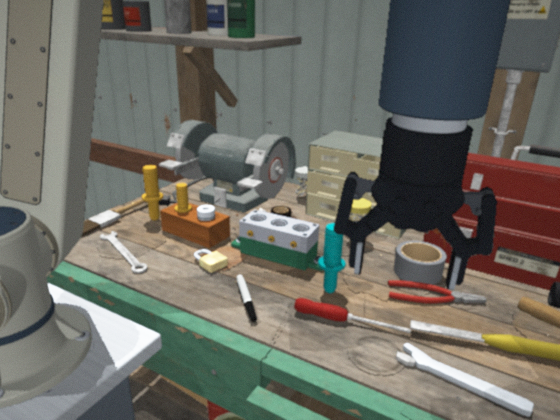

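View pics/top0.png

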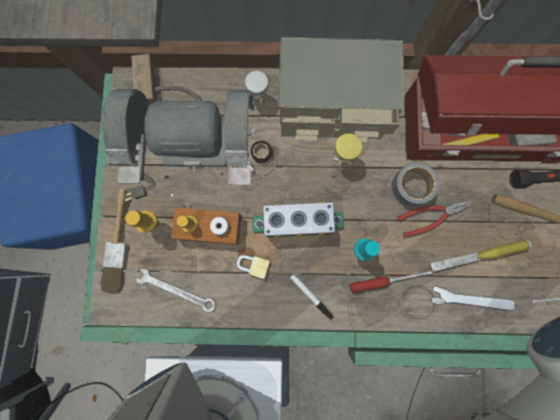

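Could be taken for the drift: brass one in the stand (scene 182,195; top 187,223), larger brass one standing free (scene 151,190; top 141,221), turquoise one (scene 332,258; top 368,249). I choose the smaller brass one in the stand. The bush is the bright ring in the stand (top 219,226), and the jig's bores are at top (277/299/321, ~219). Next is a close crop to check.

```bash
cat > h.py <<'E'
from rig import *
import cv2,numpy as np
def ray(n,uv):
    c=camera_info(n);uv=np.atleast_2d(uv).astype(float)
    d=np.c_[(uv[:,0]-c['cx'])/c['fx'],-(uv[:,1]-c['cy'])/c['fy'],-np.ones(len(uv))]
    return c['xyz'],d@np.array(c['attitude']).T
def plane(n,uv,z):
    o,d=ray(n,uv);return o+d*((z-o[2])/d[:,2])[:,None]
def pts(n,d):
    v,u=np.mgrid[:d.shape[0],:d.shape[1]];o,r=ray(n,np.c_[u.ravel(),v.ravel()])
    P=o+r*d.reshape(-1,1);return P.reshape(*d.shape,3)
def tri(a,b):
    A=np.zeros((3,3));B=np.zeros(3);ps=[]
    for n,uv in(("scene",a),("top",b)):
        o,d=ray(n,uv);d=d[0]/np.linalg.norm(d[0]);M=np.eye(3)-np.outer(d,d);A+=M;B+=M@o
    return np.linalg.solve(A,B)
E
python3 - <<'E'
from h import *
s=np.load("scene0.npz");t=np.load("top0.npz")
a=cv2.resize(s['p'][150:280,130:330],None,fx=4,fy=4,interpolation=cv2.INTER_CUBIC)
b=cv2.resize(t['p'][195:255,120:350],None,fx=4,fy=4,interpolation=cv2.INTER_CUBIC)
cv2.imwrite("pics/c1.png",a[:,:,::-1]);cv2.imwrite("pics/c2.png",cv2.resize(t['p'][198:248,165:350],None,fx=4.3,fy=4.3,interpolation=cv2.INTER_CUBIC)[:,:,::-1])
P=pts("top",t['d']);Z=P[...,2]
for nm,(u0,u1,v0,v1) in dict(stand=(170,245,205,248),jig=(250,350,200,240)).items():
    z=Z[v0:v1,u0:u1];h,e=np.histogram(z,bins=np.arange(0,.2,.004));print(nm,[(round(x,3),int(k)) for x,k in zip(e,h) if k>15])
print(np.round(P[226,[140,187,219,299]],3), P[219,[255,277,299,321]].round(3))
E
```

```text
stand [(np.float64(0.0), 97), (np.float64(0.044), 64), (np.float64(0.048), 1061), (np.float64(0.052), 376), (np.float64(0.056), 83), (np.float64(0.06), 23), (np.float64(0.068), 80), (np.float64(0.072), 147), (np.float64(0.108), 38), (np.float64(0.112), 68)]
jig [(np.float64(0.0), 240), (np.float64(0.004), 66), (np.float64(0.008), 195), (np.float64(0.012), 42), (np.float64(0.016), 43), (np.float64(0.02), 22), (np.float64(0.056), 74), (np.float64(0.06), 176), (np.float64(0.064), 144), (np.float64(0.068), 26), (np.float64(0.072), 471), (np.float64(0.076), 1219), (np.float64(0.08), 36)]
[[ 0.451  0.151  0.108]
 [ 0.453  0.051  0.1  ]
 [ 0.458 -0.012  0.062]
 [ 0.459 -0.194  0.078]] [[ 0.481 -0.09   0.01 ]
 [ 0.476 -0.144  0.061]
 [ 0.477 -0.195  0.059]
 [ 0.478 -0.245  0.057]]
```

View pics/c1.png

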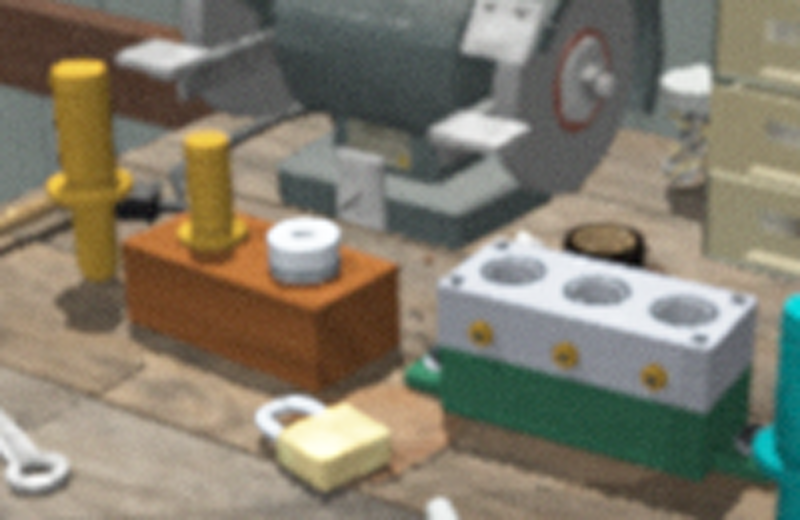

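View pics/c2.png

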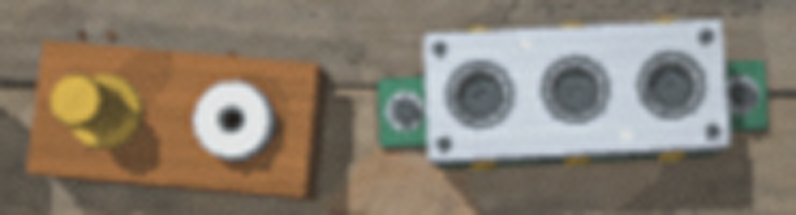

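The crop confirms the choice: the small brass drift is in the stand's +y hole (c1 208,190) and the bush in its -y hole (c1 303,250). The jig bores are at c2 (480,92), (575,88) and (671,84). Next I measure centres and heights.

```bash
cat > m.py <<'E'
from h import *
def fitell(n,img,roi,thr,inv,amin,amax,k=6):
    u0,v0,u1,v1=roi;g=cv2.cvtColor(img[v0:v1,u0:u1],cv2.COLOR_RGB2GRAY)
    g=cv2.GaussianBlur(cv2.resize(g,None,fx=k,fy=k,interpolation=cv2.INTER_CUBIC),(0,0),k/2)
    _,m=cv2.threshold(g,thr,255,cv2.THRESH_BINARY_INV if inv else cv2.THRESH_BINARY)
    r=[]
    for c in cv2.findContours(m,cv2.RETR_LIST,cv2.CHAIN_APPROX_NONE)[0]:
        a=cv2.contourArea(c)/k/k
        if amin<a<amax:
            (x,y),ax,an=cv2.fitEllipse(cv2.convexHull(c))
            r.append(((x+.5)/k-.5+u0,(y+.5)/k-.5+v0,max(ax)/k,min(ax)/k))
    return np.array(sorted(r))
E
python3 - <<'E'
from m import *
s=np.load("scene0.npz");t=np.load("top0.npz");S,T=s['p'],t['p']
np.set_printoptions(precision=4,suppress=True)
for thr in(120,140,160):
    b=fitell("top",T,(266,205,333,233),thr,True,40,260);print("topbores",thr,b)
    b2=fitell("scene",S,(243,211,312,236),thr,True,40,400);print("scbores",thr,b2)
    if len(b)==3==len(b2): print([tri(x[:2],y[:2]) for x,y in zip(b2,b)], plane("top",b[:,:2],.078))
for thr in(150,170): print("bush",thr,fitell("top",T,(205,210,236,240),thr,False,100,500),fitell("scene",S,(190,200,220,225),thr,False,30,500))
# drift by colour
for n,I,roi in(("top",T,(172,208,204,236)),("scene",S,(170,178,196,216))):
    u0,v0,u1,v1=roi;h=cv2.cvtColor(I,cv2.COLOR_RGB2HSV)[v0:v1,u0:u1]
    m=((h[...,0]>18)&(h[...,0]<30)&(h[...,1]>120)).astype(np.uint8)
    ys,xs=np.nonzero(m);print(n,len(xs),xs.min()+u0,xs.max()+u0,ys.min()+v0,ys.max()+v0)
    for r in m: print(''.join('.#'[x] for x in r))
P=pts("top",t['d']);Q=P[205:245,170:245].reshape(-1,3)
top=Q[Q[:,2]>.106];print("drift top",len(top),top.mean(0),top.min(0),top.max(0))
st=Q[(Q[:,2]>.044)&(Q[:,2]<.078)];r=cv2.minAreaRect(st[:,:2].astype(np.float32)*1000);print("stand",r)
bu=Q[(Q[:,2]>.066)&(Q[:,2]<.082)&(Q[:,1]<.02)];print("bush",len(bu),bu.mean(0),bu.min(0),bu.max(0))
J=P[195:245,245:350].reshape(-1,3);J=J[J[:,2]>.07];print("jig",cv2.minAreaRect(J[:,:2].astype(np.float32)*1000),J[:,2].mean())
E
```

```text
topbores 120 [[275.636  219.5317  13.0214  11.9205]
 [298.1131 218.5137  12.7946  12.2913]
 [320.3537 217.3473  13.9811  12.6643]]
scbores 120 [[283.902  212.3828  29.7157   6.8361]]
topbores 140 [[276.082  219.4926  14.8273  14.5262]
 [298.4133 218.3002  15.1336  14.7752]
 [320.7568 217.2669  15.2085  15.113 ]]
scbores 140 [[221.5536 225.6724 152.3334  12.5374]
 [284.3915 212.5966  32.1641   7.1842]]
topbores 160 [[276.1427 219.4712  15.9342  15.7628]
 [298.3991 218.3214  16.2015  15.9187]
 [320.7669 217.2719  16.2786  16.2164]]
scbores 160 [[130.6123 207.3154 360.0048  17.1835]
 [257.5746 217.5971  14.4283   5.5768]
 [278.6734 222.5919  15.0858   5.7389]
 [282.5043 211.9636  34.0296   8.3084]
 [300.2338 227.6225  15.5065   6.2097]]
bush 150 [[218.1483 225.2376  18.2036  17.7172]] [[201.2829 207.5514  28.3012  18.0406]]
bush 170 [[218.1862 225.2603  17.4098  17.0033]] [[204.7968 209.3764  19.0374  12.6386]]
top 282 177 197 215 232
................................
................................
................................
................................
......................
[... 1527 characters left out ...]
.....##############.....
.....################.....
.....#################....
.....#################....
.....################.....
......##############......
........##########........
..........##.#............
..........................
..........................
..........................
drift top 133 [0.4508 0.0269 0.2226] [ 0.3777 -0.1717  0.106 ] [0.4739 0.0701 0.9298]
stand ((460.5775146484375, 23.6307373046875), (151.09889221191406, 72.01487731933594), 85.94556427001953)
bush 228 [ 0.4577 -0.0129  0.0725] [ 0.4386 -0.0325  0.0666] [0.4775 0.0068 0.0768]
jig ((444.04974365234375, -194.31710815429688), (129.51817321777344, 155.81106567382812), 3.6287972927093506) 0.08126987486486469
```

Run:
```python
from m import *
s=np.load("scene0.npz");t=np.load("top0.npz");S,T=s['p'],t['p']
np.set_printoptions(precision=4,suppress=True)
b=fitell("top",T,(266,205,333,233),160,True,40,260);b2=fitell("scene",S,(243,211,312,236),160,True,40,400)[[1,2,4]]
print("tri",np.array([tri(x[:2],y[:2]) for x,y in zip(b2,b)]));q=plane("top",b[:,:2],.078);print("plane",q,np.degrees(np.arctan2(q[0,0]-q[2,0],q[0,1]-q[2,1])),plane("scene",b2[:,:2],.078))
print("bush plane .074",plane("top",fitell("top",T,(205,210,236,240),150,False,100,500)[:,:2],.074))
# bush top hole in scene & top
print("bush holes",fitell("top",T,(212,218,226,233),110,True,2,60),fitell("scene",S,(197,202,214,214),140,True,1,60))
for z,uv in((.114,(184.3,222)),(.058,(190.3,224.3))): print("drift",z,plane("top",uv,z),[plane("scene",w,z) for w in((182.3,184),(183.3,208.3))])
print("drift tri top",tri((181.8,184.5),(184.3,222)),"collar",tri((183.3,208),(190.3,224.2)))
P=pts("top",t['d']);J=P[195:245,245:350].reshape(-1,3);J=J[(J[:,2]>.07)&(J[:,2]<.09)];print("jig",cv2.minAreaRect(J[:,:2].astype(np.float32)*1000),np.median(J[:,2]))
Q=P[205:245,170:245].reshape(-1,3);d=Q[(Q[:,2]>.106)&(Q[:,2]<.13)];print("drift top",d.mean(0),d.min(0),d.max(0))
```

```text
tri [[ 0.4727 -0.1428  0.077 ]
 [ 0.4761 -0.193   0.0769]
 [ 0.479  -0.2429  0.0773]]
plane [[ 0.4728 -0.1431  0.078 ]
 [ 0.476  -0.193   0.078 ]
 [ 0.4791 -0.243   0.078 ]] -3.605564682431205 [[ 0.4708 -0.1437  0.078 ]
 [ 0.4741 -0.1941  0.078 ]
 [ 0.4776 -0.2433  0.078 ]]
bush plane .074 [[ 0.4584 -0.0125  0.074 ]]
bush holes [[218.3924 225.3215   4.7445   4.602 ]] [[209.8911 202.6868  20.9796   3.1886]
 [213.1315 212.6816   2.299    1.5248]]
drift 0.114 [[0.4606 0.0534 0.114 ]] [array([[0.4652, 0.0574, 0.114 ]]), array([[ 0.3626, -0.0338,  0.114 ]])]
drift 0.058 [[0.4612 0.0547 0.058 ]] [array([[0.5731, 0.1553, 0.058 ]]), array([[0.4556, 0.0509, 0.058 ]])]
drift tri top [0.4601 0.0536 0.1152] collar [0.4615 0.0557 0.0553]
jig ((475.63055419921875, -192.2977294921875), (66.23889923095703, 155.85348510742188), 3.5447075366973877) 0.07693465878101446
drift top [0.4622 0.058  0.1119] [0.4503 0.047  0.106 ] [0.4739 0.0701 0.1156]
```

```bash
cat > go.py <<'E'
import sys
from h import *
from scipy.spatial.transform import Rotation as R
# target world xyz (m): shift in tool axes (mm) and turn (deg) to the fingers-along-x pose
o=get_obs();A=o['tool_rot'];p=np.array([float(x) for x in sys.argv[1:4]])
G=np.array([[0,-1,0],[-1,0,0],[0,0,-1.]]).T
print("clk",round(o['clock'],2),"at",o['ee_pos'].round(4),"shift",(A.T@(p-o['ee_pos'])*1000).round(1),"turn",R.from_matrix(A.T@G).as_rotvec(degrees=True).round(1),"F",o['contact_force'].round(1),"w",round(o['grip_width'],4))
E
python3 go.py .462 .0575 .2
```

```text
clk 0.1 at [ 0.1354 -0.5326  0.2305] shift [-461.9  491.5   31.3] turn [  0.1   0.1 -75.7] F [-0.4  0.3 -1.2] w 0.0855
```

```bash
python3 -m handwheel '[[[-60,60,0],[0,0,-9],85],[[-118,125,5],[0,0,-19],85],[[-160,170,10],[0,0,-28],85],[[-200,212,15],[0,0,-38],85],[[-242,257,20],[0,0,-47],85],[[-283,301,25],[0,0,-56],85],[[-324,345,31],[0,0,-65],85],[[-365,388,31],[0,0,-75.7],85],[[-406,432,31],[0.1,0.1,-75.7],85],[[-447,475,31],[0.1,0.1,-75.7],85]]' 60; python3 go.py .462 .0575 .13
```

```text
clock: 1.35
ee_pos: [0.4382, 0.0147, 0.2003]
tool_rot: [[0.0, -1.0, 0.0], [-1.0, -0.0, -0.002], [0.002, -0.0, -1.0]]
contact_force: [1.2, -1.5, 0.0]
grip_width: 0.0849
grip_force: 0.0
clk 1.35 at [0.4382 0.0147 0.2003] shift [-43.  -23.8  70.2] turn [-0.  -0.1  0. ] F [ 1.2 -1.5  0. ] w 0.0849
```

```bash
python3 -m handwheel '[[[-43,-24,20],[0,0,0],70],[[-43,-24,60],[0,0,0],60],[[-43,-24,100],[0,0,0],55],[[-43,-24,125],[0,0,0],50],[[-43,-24,125],[0,0,0],40],[[-43,-24,125],[0,0,0],20],[[-43,-24,125],[0,0,0],20],[[-43,-24,125],[0,0,0],20],[[-43,-24,125],[0,0,0],20]]' 80; python3 go.py .462 .0575 .13
python3 - <<'E'
from h import *
p,d=camera("scene");q,_=camera("top")
a=cv2.resize(p[130:260,110:310],None,fx=2,fy=2);b=cv2.resize(q[150:280,130:330],None,fx=2,fy=2)
cv2.imwrite("pics/g1.png",np.hstack([a,b])[:,:,::-1])
E
```

```text
clock: 2.48
ee_pos: [0.4626, 0.0556, 0.0763]
tool_rot: [[-0.001, -1.0, 0.002], [-1.0, 0.001, -0.002], [0.002, -0.002, -1.0]]
contact_force: [-0.8, 0.9, 4.8]
grip_width: 0.0253
grip_force: 78.7
clk 2.48 at [0.4626 0.0556 0.0763] shift [ -1.9   0.5 -53.7] turn [-0.1 -0.1 -0. ] F [-0.8  0.9  4.8] w 0.0253
```

View pics/g1.png

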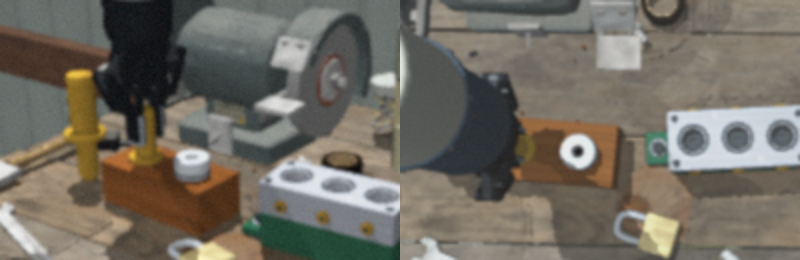

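Gripped: the drift's handle is between the pads (left panel 150,130) with the collar still on the stand and the bush (192,163) untouched. Now lift and carry it over bore_1.

```bash
python3 -m handwheel '[[[0,0,-40],[0,0,0],20],[[0,0,-95],[0,0,0],20],[[50,0,-95],[0,0,0],20],[[100,-5,-95],[0,0,0],20],[[150,-10,-95],[0,0,0],20],[[197,-10,-95],[0,0,0],20],[[197,-10,-95],[0,0,0],20],[[197,-10,-95],[0,0,0],20],[[197,-10,-95],[0,0,0],20]]' 80; python3 go.py .4727 -.1431 .17
python3 - <<'E'
from h import *
p,d=camera("scene");q,_=camera("top");np.savez("l.npz",p=p,q=q)
a=cv2.resize(p[130:260,190:340],None,fx=4,fy=4,interpolation=cv2.INTER_CUBIC)
cv2.imwrite("pics/l1.png",a[:,:,::-1])
E
```

```text
clock: 3.7
ee_pos: [0.4717, -0.1406, 0.1706]
tool_rot: [[0.0, -1.0, 0.0], [-1.0, -0.0, -0.002], [0.002, -0.0, -1.0]]
contact_force: [0.1, 0.0, -2.5]
grip_width: 0.0257
grip_force: 79.6
clk 3.7 at [ 0.4717 -0.1406  0.1706] shift [ 2.5 -1.   0.6] turn [-0.  -0.1  0. ] F [ 0.1  0.  -2.5] w 0.0257
```

View pics/l1.png

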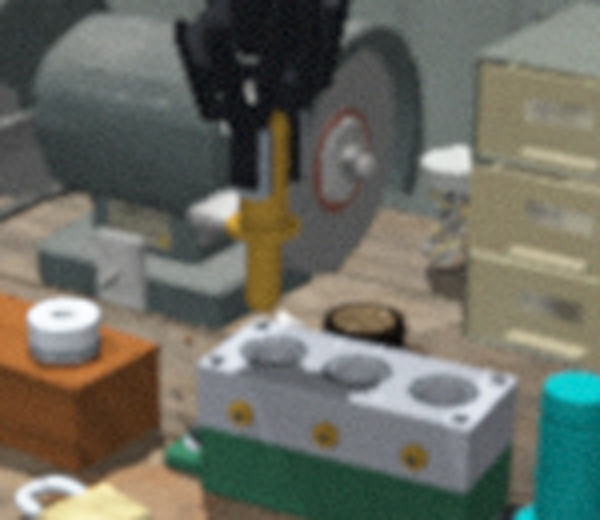

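```bash
cat > ax.py <<'E'
from h import *
def proj(n,P):
    c=camera_info(n);q=np.array(c['attitude']).T@(np.array(P)-c['xyz']);return np.array([c['cx']+c['fx']*q[0]/-q[2],c['cy']-c['fy']*q[1]/-q[2]])
E
python3 - <<'E'
from ax import *
p=np.load("l.npz")['p'];h=cv2.cvtColor(p,cv2.COLOR_RGB2HSV)
for v in range(180,210):
    r=h[v,240:272];m=(r[:,0]>14)&(r[:,0]<32)&(r[:,1]>110);x=np.nonzero(m)[0]+240
    if len(x): print(v,x.min(),x.max(),(x.min()+x.max())/2,end='; ')
for dz in(.0,-.024,-.03,-.062,-.068): print(dz,proj("scene",(.4717,-.1406,.1706+dz)))
print(proj("scene",(.4727,-.1431,.078)),"seen bore",257.57,217.6, proj("scene",(.4727,-.1531,.078)), proj("scene",(.4827,-.1431,.078)))
E
```

```text
180 251 261 256.0; 181 250 261 255.5; 182 250 261 255.5; 183 249 262 255.5; 184 248 263 255.5; 185 247 264 255.5; 186 247 264 255.5; 187 247 264 255.5; 188 247 263 255.0; 189 248 262 255.0; 190 252 260 256.0; 191 252 259 255.5; 192 252 259 255.5; 193 252 259 255.5; 194 252 259 255.5; 195 252 259 255.5; 196 252 259 255.5; 197 252 259 255.5; 198 252 259 255.5; 199 252 259 255.5; 200 252 259 255.5; 201 252 259 255.5; 202 251 259 255.0; 203 251 259 255.0; 204 251 259 255.0; 205 252 259 255.5; 206 252 258 255.0; 207 253 257 255.0; 0.0 [256.6858314  176.57706232]
-0.024 [256.66025242 187.40071132]
-0.03 [256.65394256 190.07070238]
-0.062 [256.62084798 204.07455175]
-0.068 [256.61474536 206.65685188]
[257.82290461 217.20635859] seen bore 257.57 217.6 [261.77678464 218.29001305] [260.29528562 215.53894595]
```

```bash
python3 -m handwheel '[[[5.5,-1,0],[0,0,0],20],[[5.5,-1,8],[0,0,0],20],[[5.5,-1,18],[0,0,0],20],[[5.5,-1,24],[0,0,0],20],[[5.5,-1,28],[0,0,0],20],[[5.5,-1,28],[0,0,0],20],[[5.5,-1,28],[0,0,0],20]]'; python3 -m handwheel '[[[0,0,2],[0,0,0],20],[[0,0,4],[0,0,0],20],[[0,0,6],[0,0,0],20],[[0,0,6],[0,0,0],20],[[0,0,6],[0,0,0],20]]'
```

```text
clock: 4.68
ee_pos: [0.473, -0.1471, 0.1431]
tool_rot: [[-0.001, -1.0, 0.001], [-1.0, 0.001, -0.002], [0.002, -0.001, -1.0]]
contact_force: [-0.7, 0.1, -2.3]
grip_width: 0.0254
grip_force: 79.6
clock: 5.3
ee_pos: [0.4728, -0.1471, 0.1368]
tool_rot: [[-0.001, -1.0, 0.0], [-1.0, 0.001, -0.002], [0.002, -0.0, -1.0]]
contact_force: [-0.6, -1.1, -1.4]
grip_width: 0.0249
grip_force: 79.6
```

```bash
python3 -m handwheel '[[[-1,0,1],[0,0,0],20],[[-1,0,2],[0,0,0],20],[[-1,0,2],[0,0,0],20]]'|sed -n '1,4p';  python3 -m handwheel '[[[0,0,1],[0,0,0],20],[[0,0,1],[0,0,0],20]]'|sed -n '1,4p'; python3 -m handwheel '[[[0,0,0.5],[0,0,0],20],[[0,0,0.5],[0,0,0],20]]'|sed -n '1,4p'
```

```text
clock: 5.68
ee_pos: [0.4727, -0.1461, 0.1347]
tool_rot: [[-0.001, -1.0, 0.0], [-1.0, 0.001, -0.002], [0.002, -0.0, -1.0]]
contact_force: [0.5, 0.1, -2.5]
clock: 5.92
ee_pos: [0.473, -0.1462, 0.1343]
tool_rot: [[-0.001, -1.0, 0.001], [-1.0, 0.001, -0.003], [0.003, -0.001, -1.0]]
contact_force: [-0.2, -0.2, 2.2]
clock: 6.18
ee_pos: [0.4732, -0.1463, 0.1343]
tool_rot: [[-0.0, -1.0, 0.002], [-1.0, 0.0, -0.003], [0.003, -0.002, -1.0]]
contact_force: [-1.9, 0.8, 5.8]
```

```bash
for i in 1 2; do python3 -m handwheel '[[[0,0,0.4],[0,0,0],20],[[0,0,0.4],[0,0,0],20]]'|sed -n '1,4p'; done
```

```text
clock: 6.42
ee_pos: [0.4734, -0.1464, 0.1343]
tool_rot: [[-0.0, -1.0, 0.002], [-1.0, 0.0, -0.003], [0.003, -0.002, -1.0]]
contact_force: [-1.9, 1.5, 8.2]
clock: 6.68
ee_pos: [0.4736, -0.1465, 0.1343]
tool_rot: [[-0.0, -1.0, 0.003], [-1.0, 0.0, -0.003], [0.003, -0.003, -1.0]]
contact_force: [-2.6, 1.2, 10.0]
```

```bash
python3 -m handwheel '[[[0,0,-15],[0,0,0],20],[[0,0,-26],[0,0,0],20],[[25,-1.5,-26],[0,0,0],20],[[49.8,-3,-26],[0,0,0],20],[[49.8,-3,-26],[0,0,0],20],[[49.8,-3,-16],[0,0,0],20],[[49.8,-3,-8],[0,0,0],20],[[49.8,-3,-4],[0,0,0],20],[[49.8,-3,-4],[0,0,0],20]]'|sed -n '1,4p'; python3 -m handwheel '[[[0,0,1],[0,0,0],20],[[0,0,2],[0,0,0],20],[[0,0,2],[0,0,0],20]]'|sed -n '1,4p'
```

```text
clock: 7.8
ee_pos: [0.4755, -0.1956, 0.1362]
tool_rot: [[-0.0, -1.0, -0.001], [-1.0, 0.0, -0.002], [0.002, 0.001, -1.0]]
contact_force: [-0.5, -0.1, -1.7]
clock: 8.18
ee_pos: [0.4758, -0.1959, 0.1346]
tool_rot: [[-0.001, -1.0, 0.0], [-1.0, 0.001, -0.002], [0.002, -0.0, -1.0]]
contact_force: [-0.1, -1.6, -1.1]
```

```bash
for i in 1 2; do python3 -m handwheel '[[[0,0,0.7],[0,0,0],20],[[0,0,0.7],[0,0,0],20]]'|sed -n '1,4p'; done
```

```text
clock: 8.43
ee_pos: [0.4759, -0.196, 0.1343]
tool_rot: [[-0.001, -1.0, 0.001], [-1.0, 0.001, -0.003], [0.003, -0.001, -1.0]]
contact_force: [-0.1, 1.2, 2.1]
clock: 8.68
ee_pos: [0.4762, -0.1962, 0.1343]
tool_rot: [[-0.0, -1.0, 0.002], [-1.0, 0.0, -0.003], [0.003, -0.002, -1.0]]
contact_force: [-1.6, 1.4, 6.0]
```

```bash
for i in 1 2 3; do python3 -m handwheel '[[[0,0,0.3],[0,0,0],20],[[0,0,0.3],[0,0,0],20]]'|sed -n '1,4p'; done
```

```text
clock: 8.93
ee_pos: [0.4763, -0.1963, 0.1343]
tool_rot: [[-0.0, -1.0, 0.002], [-1.0, 0.0, -0.003], [0.003, -0.002, -1.0]]
contact_force: [-2.1, 0.8, 7.4]
clock: 9.18
ee_pos: [0.4764, -0.1963, 0.1343]
tool_rot: [[-0.0, -1.0, 0.003], [-1.0, 0.0, -0.004], [0.004, -0.003, -1.0]]
contact_force: [-1.6, -0.3, 7.7]
clock: 9.43
ee_pos: [0.4765, -0.1964, 0.1342]
tool_rot: [[-0.0, -1.0, 0.003], [-1.0, 0.0, -0.004], [0.004, -0.003, -1.0]]
contact_force: [-0.8, 0.2, 9.7]
```

Bore_2 is solid too at about 12 N. Next is bore_3.

```bash
python3 -m handwheel '[[[0,0,-15],[0,0,0],20],[[0,0,-26],[0,0,0],20],[[25,-1.5,-26],[0,0,0],20],[[49.8,-3,-26],[0,0,0],20],[[49.8,-3,-26],[0,0,0],20],[[49.8,-3,-16],[0,0,0],20],[[49.8,-3,-8],[0,0,0],20],[[49.8,-3,-4],[0,0,0],20],[[49.8,-3,-4],[0,0,0],20]]'|sed -n '1,4p'; python3 -m handwheel '[[[0,0,1],[0,0,0],20],[[0,0,2],[0,0,0],20],[[0,0,2],[0,0,0],20]]'|sed -n '1,4p'
```

```text
clock: 10.55
ee_pos: [0.4785, -0.2453, 0.136]
tool_rot: [[-0.0, -1.0, -0.001], [-1.0, 0.0, -0.002], [0.002, 0.001, -1.0]]
contact_force: [0.9, -0.5, -2.1]
clock: 10.92
ee_pos: [0.4787, -0.2457, 0.1344]
tool_rot: [[-0.001, -1.0, 0.0], [-1.0, 0.001, -0.002], [0.002, -0.0, -1.0]]
contact_force: [0.4, -0.8, -2.8]
```

```bash
for i in 1 2 3 4; do python3 -m handwheel '[[[0,0,0.6],[0,0,0],20],[[0,0,0.6],[0,0,0],20]]'|sed -n '1,4p'; done
```

```text
clock: 11.18
ee_pos: [0.4787, -0.2457, 0.1338]
tool_rot: [[-0.001, -1.0, 0.0], [-1.0, 0.001, -0.002], [0.002, -0.0, -1.0]]
contact_force: [0.5, -0.4, -1.8]
clock: 11.42
ee_pos: [0.4787, -0.2457, 0.1332]
tool_rot: [[-0.001, -1.0, 0.0], [-1.0, 0.001, -0.002], [0.002, -0.0, -1.0]]
contact_force: [-0.0, -0.4, -1.7]
clock: 11.68
ee_pos: [0.4787, -0.2457, 0.1325]
tool_rot: [[-0.001, -1.0, 0.0], [-1.0, 0.001, -0.002], [0.002, -0.0, -1.0]]
contact_force: [-0.2, -0.2, -2.0]
clock: 11.92
ee_pos: [0.4786, -0.2456, 0.1319]
tool_rot: [[-0.001, -1.0, 0.0], [-1.0, 0.001, -0.002], [0.002, -0.0, -1.0]]
contact_force: [0.1, -0.1, -2.2]
```

```bash
python3 -m handwheel '[[[0,0,1],[0,0,0],20],[[0,0,2],[0,0,0],20],[[0,0,3],[0,0,0],20],[[0,0,3],[0,0,0],20]]'|sed -n '1,4p'; python3 -m handwheel '[[[0,0,1],[0,0,0],20],[[0,0,2],[0,0,0],20],[[0,0,3],[0,0,0],20],[[0,0,3],[0,0,0],20]]'|sed -n '1,4p'
```

```text
clock: 12.42
ee_pos: [0.4786, -0.2456, 0.1288]
tool_rot: [[-0.001, -1.0, 0.0], [-1.0, 0.001, -0.002], [0.002, -0.0, -1.0]]
contact_force: [0.9, 0.2, -2.0]
clock: 12.92
ee_pos: [0.4786, -0.2456, 0.1258]
tool_rot: [[-0.001, -1.0, 0.0], [-1.0, 0.001, -0.002], [0.002, -0.0, -1.0]]
contact_force: [-0.3, -0.6, -2.4]
```

```bash
python3 -m handwheel '[[[0,0,1],[0,0,0],20],[[0,0,2],[0,0,0],20],[[0,0,3],[0,0,0],20],[[0,0,3],[0,0,0],20]]'|sed -n '1,4p'; python3 -m handwheel '[[[0,0,1],[0,0,0],20],[[0,0,2],[0,0,0],20],[[0,0,3],[0,0,0],20],[[0,0,3],[0,0,0],20]]'|sed -n '1,4p'
```

```text
clock: 13.42
ee_pos: [0.4786, -0.2457, 0.1228]
tool_rot: [[-0.001, -1.0, -0.0], [-1.0, 0.001, -0.002], [0.002, 0.0, -1.0]]
contact_force: [0.5, -0.1, -2.0]
clock: 13.92
ee_pos: [0.4786, -0.2457, 0.1199]
tool_rot: [[-0.001, -1.0, 0.0], [-1.0, 0.001, -0.002], [0.002, -0.0, -1.0]]
contact_force: [-0.7, 0.2, -2.2]
```

```bash
python3 -m handwheel '[[[0,0,2],[0,0,0],20],[[0,0,4],[0,0,0],20],[[0,0,6],[0,0,0],20],[[0,0,8],[0,0,0],20],[[0,0,8],[0,0,0],20]]'|sed -n '1,4p'; python3 -m handwheel '[[[0,0,2],[0,0,0],20],[[0,0,4],[0,0,0],20],[[0,0,6],[0,0,0],20],[[0,0,6],[0,0,0],20]]'|sed -n '1,4p'
```

```text
clock: 14.55
ee_pos: [0.4786, -0.2457, 0.1118]
tool_rot: [[-0.001, -1.0, -0.0], [-1.0, 0.001, -0.002], [0.002, 0.0, -1.0]]
contact_force: [0.1, -0.5, -1.5]
clock: 15.05
ee_pos: [0.4785, -0.2457, 0.1058]
tool_rot: [[-0.001, -1.0, -0.0], [-1.0, 0.001, -0.002], [0.002, 0.0, -1.0]]
contact_force: [0.0, 0.4, -1.9]
```

```bash
python3 -m handwheel '[[[0,0,-40],[0,0,0],20],[[0,0,-95],[0,0,0],20],[[-60,2,-95],[0,0,0],20],[[-120,5,-95],[0,0,0],20],[[-180,8,-85],[0,0,0],20],[[-240,11,-75],[0,0,0],20],[[-301,16,-75],[0,0,0],20],[[-301,16,-75],[0,0,0],20],[[-301,16,-75],[0,0,0],20]]'|sed -n '1,4p'; python3 go.py .4626 .0560 .0765;  python3 - <<'E'
from m import *
p,d=camera("scene");q,e=camera("top");np.savez("k.npz",p=p,q=q,d=d,e=e)
P=pts("top",e)
for uv in fitell("top",q,(266,205,333,233),150,True,40,260)[:,:2]:
    u,v=uv.round().astype(int);print(uv.round(1),np.median(P[v-2:v+3,u-2:u+3,2]).round(4))
a=cv2.resize(p[150:255,150:330],None,fx=4,fy=4,interpolation=cv2.INTER_CUBIC);b=cv2.resize(q[198:240,165:345],None,fx=4,fy=4,interpolation=cv2.INTER_CUBIC)
cv2.imwrite("pics/k1.png",np.vstack([a,b])[:,:,::-1])
E
```

```text
clock: 16.18
ee_pos: [0.4629, 0.0556, 0.1805]
tool_rot: [[0.0, -1.0, 0.0], [-1.0, -0.0, -0.002], [0.002, -0.0, -1.0]]
contact_force: [-0.6, -0.3, -2.6]
clk 16.18 at [0.4629 0.0556 0.1805] shift [ -0.6   0.3 104. ] turn [-0.  -0.1  0. ] F [-0.6 -0.3 -2.6] w 0.0251
[275.9 219.6] 0.0641
[298.4 218.3] 0.0645
[320.7 217.3] 0.0279
```

View pics/k1.png

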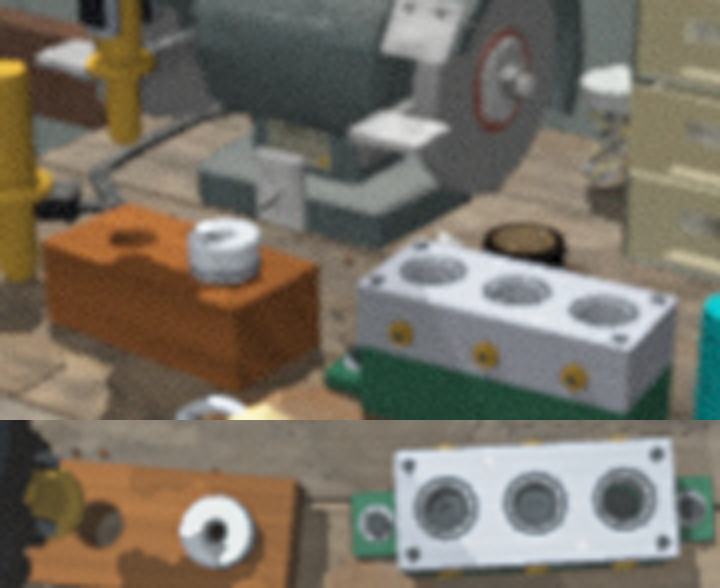

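The pictures show bore_3 (k1 bottom 625,498) darker and deeper, with depth reading z≈0.028 against 0.064 in the others, so the stub has dropped. The stand's hole_1 is free at k1 (133,237) top panel and (100,523) bottom panel.

Run:
```python
from m import *
from ax import proj
k=np.load("k.npz");np.set_printoptions(precision=4,suppress=True)
for n,I,roi in(("top",k['q'],(184,214,200,236)),("scene",k['p'],(174,203,193,216))):
    u0,v0,u1,v1=roi;print(n)
    g=cv2.cvtColor(I,cv2.COLOR_RGB2GRAY)[v0:v1,u0:u1]
    for r in g: print(' '.join('%3d'%x for x in r))
h=cv2.cvtColor(k['p'],cv2.COLOR_RGB2HSV)
for v in range(150,188,3):
    r=h[v,165:195];m=(r[:,0]>14)&(r[:,0]<32)&(r[:,1]>110);x=np.nonzero(m)[0]+165
    if len(x): print(v,x.min(),x.max(),end='; ')
for y in(.0556,.0586,.0595): print(proj("scene",(.4628,y,.1125)),proj("scene",(.4628,y,.052)),proj("top",(.4628,y,.052)))
print("bush",plane("top",fitell("top",k['q'],(205,210,236,240),150,False,100,500)[:,:2],.074))
```

```text
top
 91 108 124 125 126 126 127 127 128 127 129 130 127 121 116 117
 92 102 119 127 130 126 129 125 127 127 125 126 124 121 116 113
 92  93 119 129 130 127 129 128 128 128 128 128 127 127 123 119
 92  91 113 120 116 115 113 118 122 126 128 129 130 126 125 127
 95  87  97  96  87  81  83  90 102 115 126 129 133 131 130 130
 95  84  78  66  60  58  58  61  68  86 112 129 134 134 132 133
 95  80  64  56  52  53  52  52  57  67  92 122 136 133 133 133
 88  76  59  58  52  51  55  63  71  76  89 111 125 129 129 132
 85  73  57  55  56  54  61  74  82  84  85  98 116 122 126 123
 82  64  55  56  53  57  71  83  86  85  83  95 113 123 120 121
 66  53  55  51  55  64  76  81  80  79  78  91 109 120 120 121
 65  56  53  55  55  68  77  79  76  73  79  94 115 121 122 122
 79  55  51  52  54  69  77  77  76  75  85 104 122 124 126 124
 92  70  55  50  51  68  76  78  75  81  98 117 124 127 126 127
113  91  69  57  51  63  76  81  84  96 114 124 128 128 127 126
123 114  95  79  72  72  80  92 101 113 120 124 125 125 120 117
123 121 119 112 105 100 105 114 119 124 124 120 114 111  99  96
123 124 
[... 974 characters left out ...]
100 105 113 117 124 124 125
123 122 120 121 112 110 102 102  99  97 104 110 118 122 124 125 122 122 118
124 124 120 123 124 111  98  94  95  88  92  98 106 114 126 125 123 123 123
125 120 123 119 110  91  82  72  74  73  69  77  75  87 110 120 125 124 126
 99 105 102 100  88  75  66  65  67  65  70  67  71  78  88  99 106 115 124
150 180 184; 153 180 185; 156 180 184; 159 179 184; 162 174 185; 165 172 188; 168 173 186; 171 177 184; 174 177 184; 177 176 184; 180 176 184; 183 177 184; [182.2452 185.0799] [183.963  209.1144] [190.6209 223.8531]
[181.2355 184.8176] [182.9751 208.8287] [189.3304 223.8356]
[180.9331 184.7391] [182.6793 208.7431] [188.9432 223.8304]
bush [[ 0.4593 -0.0129  0.074 ]]
```

```bash
python3 -m handwheel '[[[1,0.2,30],[0,0,0],20],[[1,0.2,55],[0,0,0],20],[[1,0.2,68],[0,0,0],20],[[1,0.2,80],[0,0,0],20],[[1,0.2,92],[0,0,0],20],[[1,0.2,101],[0,0,0],20],[[1,0.2,103],[0,0,0],20],[[1,0.2,103],[0,0,0],20]]'|sed -n '1,4p'
```

```text
clock: 17.27
ee_pos: [0.4629, 0.0543, 0.0775]
tool_rot: [[-0.001, -1.0, 0.001], [-1.0, 0.001, -0.002], [0.002, -0.001, -1.0]]
contact_force: [1.1, -0.3, -1.4]
```

```bash
python3 -m handwheel '[[[0,0,1],[0,0,0],20],[[0,0,1],[0,0,0],20],[[0,0,1],[0,0,0],60],[[0,0,1],[0,0,0],60],[[0,0,1],[0,0,0],60],[[0,0,-30],[0,0,0],70],[[0,0,-65],[0,0,0],70],[[35,2,-65],[0,0,0],70],[[67,4,-65],[0,0,0],70],[[67,4,-65],[0,0,0],70]]'|sed -n '1,6p'; python3 go.py .459 -.0127 .054
python3 - <<'E'
from h import *
p,_=camera("scene");q,_=camera("top")
a=cv2.resize(p[130:260,130:290],None,fx=2.5,fy=2.5);b=cv2.resize(q[180:310,130:290],None,fx=2.5,fy=2.5)
cv2.imwrite("pics/r1.png",np.hstack([a,b])[:,:,::-1])
E
```

```text
clock: 18.52
ee_pos: [0.4584, -0.014, 0.1426]
tool_rot: [[-0.003, -1.0, 0.0], [-1.0, 0.003, -0.002], [0.002, -0.0, -1.0]]
contact_force: [1.1, 0.4, -0.2]
grip_width: 0.0698
grip_force: 0.0
clk 18.52 at [ 0.4584 -0.014   0.1426] shift [-1.5 -0.5 88.6] turn [-0.  -0.1 -0.2] F [ 1.1  0.4 -0.2] w 0.0698
```

View pics/r1.png

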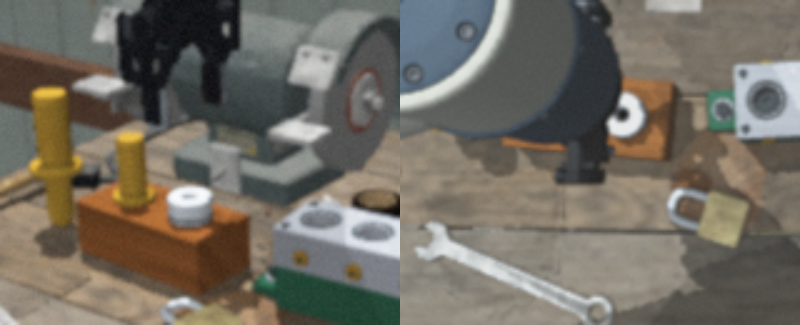

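The drift stands in its hole again (r1 130,170), and the bush is at (190,205). Now grasp the bush.

```bash
python3 -m handwheel '[[[-1.5,-0.5,40],[0,0,0],62],[[-1.5,-0.5,75],[0,0,0],58],[[-1.5,-0.5,88],[0,0,0],55],[[-1.5,-0.5,89],[0,0,0],50],[[-1.5,-0.5,89],[0,0,0],45],[[-1.5,-0.5,89],[0,0,0],30],[[-1.5,-0.5,89],[0,0,0],30],[[-1.5,-0.5,89],[0,0,0],30]]' 100
```

```text
clock: 19.62
ee_pos: [0.4594, -0.0111, 0.0553]
tool_rot: [[-0.001, -1.0, 0.002], [-1.0, 0.001, -0.002], [0.002, -0.002, -1.0]]
contact_force: [-5.1, 1.3, 9.0]
grip_width: 0.0369
grip_force: 99.0
```

```bash
python3 -m handwheel '[[[0,0,-4],[0,0,0],30],[[0,0,-40],[0,0,0],30],[[0,0,-85],[0,0,0],30],[[60,0,-85],[0,0,0],30],[[120,-5,-85],[0,0,0],30],[[180,-12,-85],[0,0,0],30],[[232,-20,-85],[0,0,0],30],[[232,-20,-85],[0,0,0],30],[[232,-20,-85],[0,0,0],30]]' 100
python3 - <<'E'
from ax import *
p,_=camera("scene");q,_=camera("top");np.savez("n.npz",p=p,q=q)
a=cv2.resize(p[160:250,240:340],None,fx=6,fy=6,interpolation=cv2.INTER_CUBIC)
cv2.imwrite("pics/n1.png",a[:,:,::-1]);e=get_obs()['ee_pos'];print(e)
for dz in(0,-.02,-.033): print(proj("scene",e+[0,0,dz]))
E
```

```text
clock: 20.75
ee_pos: [0.4788, -0.2431, 0.139]
tool_rot: [[-0.002, -1.0, 0.0], [-1.0, 0.002, -0.002], [0.002, -0.0, -1.0]]
contact_force: [-0.9, 0.4, -2.6]
grip_width: 0.0366
grip_force: 100.9
[ 0.47900789 -0.24229279  0.13923983]
[301.40891459 199.96917461]
[300.97823978 209.04480184]
[300.7024975  214.85552995]
```

View pics/n1.png

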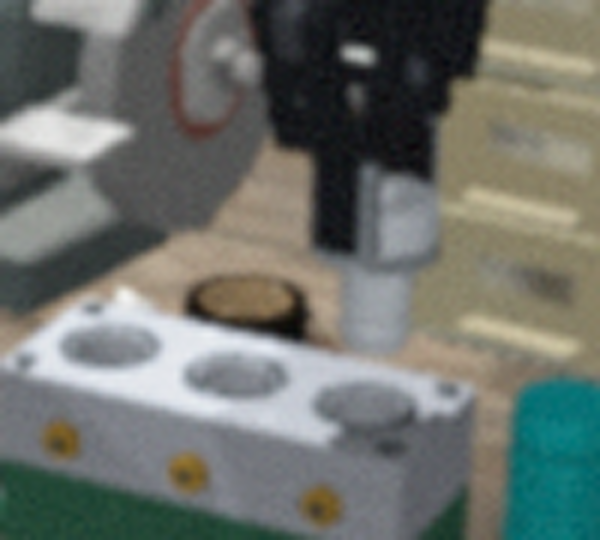

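Run:
```python
from ax import *
k=np.load("n.npz");h=cv2.cvtColor(k['p'],cv2.COLOR_RGB2HSV)
for v in range(205,218): print(v,h[v,292:314,1])
print(proj("scene",(.479,-.2423,.106)),proj("scene",(.479,-.2523,.106)),proj("scene",(.479,-.2423,.078)),proj("scene",(.4791,-.243,.078)))
```

```text
205 [56 54 51 46 24  4 15 19 18 17 18 21 18 18 12 19 11 15 41 53 58 58]
206 [56 59 55 51 36  6  9 21 18 13 21 13 15 19 17 22  6 36 55 52 54 58]
207 [60 59 53 52 32  4 16 13 19 19 14 14 13 17 14  9  6 42 54 62 59 59]
208 [57 57 52 53 36  0 16 16 16 15 17 18 17 11 15 14 13 47 58 59 58 61]
209 [59 58 60 52 31  2 14 20 18 17 15 12 17 14 18 12 17 55 55 59 54 53]
210 [58 53 50 53 34  5 15 20 19 14 18 15 17 16 16 12 23 60 64 57 54 60]
211 [54 52 54 49 37  7 14 15 14 14 17 18 18 21 16  9 25 53 62 62 58 62]
212 [52 53 50 47 29  4 17 18 16 12 15 15 11 11 15  9 28 52 59 60 58 54]
213 [59 54 55 48 19  7 12 13 17 16 16 13 16 18 16  9 17 49 56 52 56 64]
214 [55 56 50 45 27  5 16 21 14 14 11 13 17 15 20  9 19 37 39 41 49 48]
215 [61 61 58 57 39  2 17 19 14 15 12 19 18 19 20  4 25 41 43 37 35 42]
216 [71 66 78 61 47 10 13 14 19 18 17 19 16 15 14 11 44 52 55 53 44 46]
217 [37 56 69 65 55 26  0 12 14 15 16 15 13 19  4 28 48 56 55 55 59 53]
[300.69879496 214.96427776] [305.07425392 216.09660047] [300.11591398 227.24696597] [300.43919663 227.31056785]
```

```bash
python3 go.py .4788 -.2398 .115;python3 -m handwheel '[[[-2.8,0,8],[0,0,0],30],[[-2.8,0,16],[0,0,0],30],[[-2.8,0,22],[0,0,0],30],[[-2.8,0,25],[0,0,0],30],[[-2.8,0,25],[0,0,0],30]]'|sed -n '1,4p'; python3 -m handwheel '[[[0,0,1],[0,0,0],30],[[0,0,2],[0,0,0],30],[[0,0,3],[0,0,0],30],[[0,0,4],[0,0,0],30],[[0,0,4],[0,0,0],30]]'|sed -n '1,4p'
```

```text
clk 20.85 at [ 0.479  -0.2423  0.1392] shift [-2.5  0.2 24.2] turn [-0.  -0.1  0. ] F [ 0.6 -0.1 -2.3] w 0.0367
clock: 21.48
ee_pos: [0.4789, -0.2404, 0.1138]
tool_rot: [[-0.001, -1.0, -0.0], [-1.0, 0.001, -0.002], [0.002, 0.0, -1.0]]
contact_force: [-0.7, -0.5, -2.0]
clock: 22.1
ee_pos: [0.4789, -0.2404, 0.1099]
tool_rot: [[-0.001, -1.0, 0.0], [-1.0, 0.001, -0.002], [0.002, -0.0, -1.0]]
contact_force: [0.2, -0.2, -2.4]
```

```bash
for i in 1 2; do python3 -m handwheel '[[[0,0,1],[0,0,0],30],[[0,0,2],[0,0,0],30],[[0,0,3],[0,0,0],30],[[0,0,4],[0,0,0],30],[[0,0,4],[0,0,0],30]]'|sed -n '1,4p';done
```

```text
clock: 22.72
ee_pos: [0.4789, -0.2404, 0.1059]
tool_rot: [[-0.001, -1.0, 0.0], [-1.0, 0.001, -0.002], [0.002, -0.0, -1.0]]
contact_force: [0.3, -0.5, -1.3]
clock: 23.35
ee_pos: [0.4789, -0.2404, 0.1019]
tool_rot: [[-0.001, -1.0, 0.0], [-1.0, 0.001, -0.002], [0.002, -0.0, -1.0]]
contact_force: [-0.4, -0.8, -1.4]
```

```bash
python3 -m handwheel '[[[0,0,2],[0,0,0],30],[[0,0,4],[0,0,0],30],[[0,0,6],[0,0,0],30],[[0,0,8],[0,0,0],30],[[0,0,10],[0,0,0],30],[[0,0,12],[0,0,0],30],[[0,0,12],[0,0,0],30]]'|sed -n '1,4p'; python3 -m handwheel '[[[0,0,1],[0,0,0],30],[[0,0,2],[0,0,0],30],[[0,0,2],[0,0,0],30]]'|sed -n '1,4p'
```

```text
clock: 24.22
ee_pos: [0.4789, -0.2405, 0.0898]
tool_rot: [[-0.001, -1.0, -0.0], [-1.0, 0.001, -0.002], [0.002, 0.0, -1.0]]
contact_force: [-0.4, -0.3, -2.0]
clock: 24.6
ee_pos: [0.4789, -0.2405, 0.0879]
tool_rot: [[-0.001, -1.0, 0.0], [-1.0, 0.001, -0.002], [0.002, -0.0, -1.0]]
contact_force: [0.5, -0.2, -2.1]
```

```bash
for i in 1 2 3; do python3 -m handwheel '[[[0,0,1],[0,0,0],30],[[0,0,1],[0,0,0],30]]'|sed -n '1,4p';done
```

```text
clock: 24.85
ee_pos: [0.4789, -0.2405, 0.0869]
tool_rot: [[-0.001, -1.0, 0.0], [-1.0, 0.001, -0.002], [0.002, -0.0, -1.0]]
contact_force: [0.8, 0.1, -2.6]
clock: 25.1
ee_pos: [0.4788, -0.2405, 0.0859]
tool_rot: [[-0.001, -1.0, -0.0], [-1.0, 0.001, -0.002], [0.002, 0.0, -1.0]]
contact_force: [-0.4, -0.7, -1.7]
clock: 25.35
ee_pos: [0.4789, -0.2405, 0.0849]
tool_rot: [[-0.001, -1.0, 0.0], [-1.0, 0.001, -0.002], [0.002, -0.0, -1.0]]
contact_force: [-0.7, -0.4, -1.4]
```

```bash
for i in 1 2 3; do python3 -m handwheel '[[[0,0,0.8],[0,0,0],30],[[0,0,0.8],[0,0,0],30]]'|sed -n '1,4p';done
```

```text
clock: 25.6
ee_pos: [0.4789, -0.2405, 0.0841]
tool_rot: [[-0.001, -1.0, -0.0], [-1.0, 0.001, -0.002], [0.002, 0.0, -1.0]]
contact_force: [-1.1, -0.6, -1.3]
clock: 25.85
ee_pos: [0.4789, -0.2404, 0.0832]
tool_rot: [[-0.001, -1.0, -0.0], [-1.0, 0.001, -0.002], [0.002, 0.0, -1.0]]
contact_force: [-0.5, 0.1, -2.9]
clock: 26.1
ee_pos: [0.4789, -0.2404, 0.0824]
tool_rot: [[-0.001, -1.0, 0.0], [-1.0, 0.001, -0.002], [0.002, -0.0, -1.0]]
contact_force: [-1.5, 0.2, -2.2]
```

```bash
for i in 1 2 3; do python3 -m handwheel '[[[0,0,0.8],[0,0,0],30],[[0,0,0.8],[0,0,0],30]]'|sed -n '1,4p';done
```

```text
clock: 26.35
ee_pos: [0.4791, -0.2405, 0.0817]
tool_rot: [[-0.001, -1.0, 0.0], [-1.0, 0.001, -0.002], [0.002, -0.0, -1.0]]
contact_force: [-0.8, -0.7, -2.3]
clock: 26.6
ee_pos: [0.4792, -0.2405, 0.0814]
tool_rot: [[-0.001, -1.0, 0.001], [-1.0, 0.001, -0.002], [0.002, -0.001, -1.0]]
contact_force: [-1.7, 0.6, 1.5]
clock: 26.85
ee_pos: [0.4791, -0.2405, 0.0813]
tool_rot: [[-0.0, -1.0, 0.001], [-1.0, 0.0, -0.003], [0.003, -0.001, -1.0]]
contact_force: [-3.2, 2.9, 7.0]
```

```bash
python3 -m handwheel '[[[0,0,-1.5],[0,0,0],30],[[0,0,-1.5],[0,0,0],55],[[0,0,-1.5],[0,0,0],60],[[0,0,-1.5],[0,0,0],60],[[0,0,-30],[0,0,0],60],[[0,0,-80],[0,0,0],60],[[0,0,-110],[0,0,0],30],[[-60,0,-110],[0,0,0],10],[[-120,0,-110],[0,0,0],0],[[-120,0,-110],[0,0,0],0]]' 40
python3 - <<'E'
from m import *
p,d=camera("scene");q,e=camera("top");np.savez("f.npz",p=p,q=q,d=d,e=e)
a=cv2.resize(p[150:255,150:330],None,fx=4,fy=4,interpolation=cv2.INTER_CUBIC);b=cv2.resize(q[198:240,165:345],None,fx=4,fy=4,interpolation=cv2.INTER_CUBIC)
cv2.imwrite("pics/f1.png",np.vstack([a,b])[:,:,::-1])
P=pts("top",e)[205:233,310:332].reshape(-1,3);z=P[:,2];c=P[(z>.09)&(z<.15)];print(len(c),c.mean(0),c.min(0),c.max(0),np.median(c[:,2]))
P=pts("scene",d)[205:240,285:315].reshape(-1,3);z=P[:,2];c=P[(z>.09)&(z<.15)&(P[:,0]<.52)];print(len(c),np.percentile(c[:,2],[50,80,90,95]))
E
```

```text
clock: 28.1
ee_pos: [0.4793, -0.1171, 0.1903]
tool_rot: [[0.004, -1.0, 0.001], [-1.0, -0.004, -0.002], [0.002, -0.001, -1.0]]
contact_force: [-1.6, -1.3, -0.2]
grip_width: -0.0
grip_force: 0.0
239 [ 0.47847411 -0.24128781  0.09831696] [ 0.4596235  -0.25948535  0.09041871] [ 0.49749026 -0.222166    0.10286794] 0.09839881318398525
194 [0.09850004 0.09957103 0.09988518 0.1001912 ]
```

View pics/f1.png

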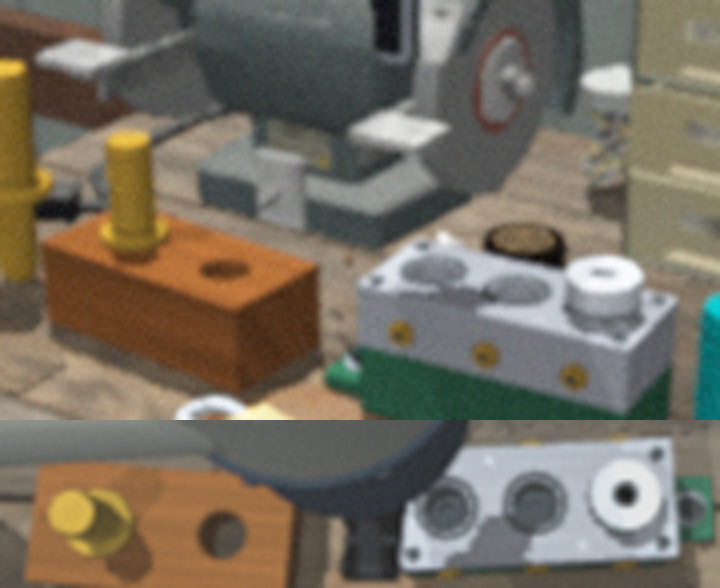

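```bash
python3 - <<'E'
from m import *
for f,k in(("top0.npz",'d'),("f.npz",'e')):
    Q=pts("top",np.load(f)[k])[205:245,170:205].reshape(-1,3);d=Q[(Q[:,2]>.1)&(Q[:,2]<.14)];c=Q[(Q[:,2]>.054)&(Q[:,2]<.066)];print(np.percentile(d[:,2],[50,70,90]),d.mean(0),np.median(c[:,2]),len(c))
E
python3 -m handwheel '[[[60,0,0],[0,0,0],0],[[120,0,0],[0,0,0],0],[[126,0,30],[0,0,0],0],[[126,0,60],[0,0,0],0],[[126,0,80],[0,0,0],0],[[126,0,84],[0,0,0],0],[[126,0,86],[0,0,0],0],[[126,0,86],[0,0,0],0]]' |sed -n '1,4p'; for i in 1 2 3; do python3 -m handwheel '[[[0,0,1],[0,0,0],0],[[0,0,1],[0,0,0],0]]'|sed -n '1,4p';done
```

```text
[0.11218482 0.11315027 0.11399733] [0.46230909 0.05749683 0.11130557] 0.056675933821289215 119
[0.11245278 0.11315109 0.11417432] [0.46233535 0.05657706 0.11152774] 0.05668384612473465 115
clock: 29.2
ee_pos: [0.4795, -0.2469, 0.105]
tool_rot: [[-0.001, -1.0, 0.002], [-1.0, 0.001, -0.003], [0.003, -0.002, -1.0]]
contact_force: [0.3, -0.5, 0.2]
clock: 29.45
ee_pos: [0.4792, -0.2464, 0.1036]
tool_rot: [[-0.001, -1.0, 0.001], [-1.0, 0.001, -0.002], [0.002, -0.001, -1.0]]
contact_force: [0.8, 1.1, -0.8]
clock: 29.7
ee_pos: [0.4789, -0.2464, 0.1021]
tool_rot: [[-0.001, -1.0, 0.0], [-1.0, 0.001, -0.002], [0.002, -0.0, -1.0]]
contact_force: [-0.3, -0.2, 0.5]
clock: 29.95
ee_pos: [0.4789, -0.2464, 0.1011]
tool_rot: [[-0.001, -1.0, 0.0], [-1.0, 0.001, -0.002], [0.002, -0.0, -1.0]]
contact_force: [-1.0, 0.5, -0.1]
```

Drift is seated as it was at the start. Now press the collar gently.

```bash
for i in 1 2 3; do python3 -m handwheel '[[[-2,0,1],[0,0,0],0],[[-2,0,1],[0,0,0],0]]'|sed -n '2,4p;'; done
```

```text
ee_pos: [0.479, -0.2443, 0.1002]
tool_rot: [[-0.001, -1.0, 0.0], [-1.0, 0.001, -0.002], [0.002, -0.0, -1.0]]
contact_force: [-0.4, 0.3, 0.1]
ee_pos: [0.4794, -0.2433, 0.1001]
tool_rot: [[-0.0, -1.0, 0.001], [-1.0, 0.0, -0.004], [0.004, -0.001, -1.0]]
contact_force: [-1.1, -3.8, 5.3]
ee_pos: [0.4797, -0.2423, 0.1001]
tool_rot: [[-0.0, -1.0, 0.002], [-1.0, 0.0, -0.006], [0.006, -0.002, -1.0]]
contact_force: [-2.6, -6.5, 9.6]
```

```bash
python3 -m handwheel '[[[3,0,1],[0,0,0],0],[[3,0,2],[0,0,0],0],[[3,0,2],[0,0,0],0]]'|sed -n '2,4p;';  python3 -m handwheel '[[[0,0,0.5],[0,0,0],0],[[0,0,0.5],[0,0,0],0]]'|sed -n '2,4p;'
```

```text
ee_pos: [0.4798, -0.2427, 0.1]
tool_rot: [[0.0, -1.0, 0.004], [-1.0, -0.0, -0.002], [0.002, -0.004, -1.0]]
contact_force: [-7.4, 9.2, 26.9]
ee_pos: [0.4798, -0.2426, 0.0999]
tool_rot: [[0.0, -1.0, 0.004], [-1.0, -0.0, -0.002], [0.002, -0.004, -1.0]]
contact_force: [-9.2, 10.1, 28.7]
```

```bash
python3 -m handwheel '[[[0,0,-10],[0,0,0],0],[[0,0,-50],[0,0,0],0],[[0,0,-100],[0,0,0],0],[[-60,0,-110],[0,0,0],0],[[-120,0,-110],[0,0,0],0],[[-120,0,-110],[0,0,0],0],[[-120,0,-110],[0,0,0],0],[[-120,0,-110],[0,0,0],0]]'|sed -n '1,4p'
python3 - <<'E'
from h import *
q,e=camera("top")
P=pts("top",e)[205:233,310:332].reshape(-1,3);z=P[:,2];c=P[(z>.09)&(z<.15)];print(len(c),c.mean(0),np.median(c[:,2]))
print(close_job())
E
```

```text
clock: 32.33
ee_pos: [0.4789, -0.124, 0.205]
tool_rot: [[-0.002, -1.0, -0.001], [-1.0, 0.002, -0.002], [0.002, 0.001, -1.0]]
contact_force: [-0.3, -0.5, -0.3]
240 [ 0.47848642 -0.24107967  0.09838194] 0.09865003223057572
the job is handed in; nothing more can be done
None
```

I handed the job in at about 32 s: the stub was in bore_3 and now lies inside the jig, the drift is back in its stand, and the new bush is in bore_3 with its collar down on the plate, though I never felt the catches resist the stub or the bush.

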